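Fit the support spool and present the bronze bushing

ROBOT

A 6-joint arm with a two-finger parallel gripper is mounted at the origin on the work surface. World frame = base frame: x ahead of the robot, y to its left, z up, the work surface at z = 0. Lengths are in m, angles in rad, forces in N, time in s.
With the tool pointing down it reaches from about 0.325 to 0.9 m from the base axis. Payload 6.1 kg.
Tool frame: the origin (TCP) lies midway between the tips of the shut fingers; the grasp point (between the pads) lies 19 mm behind it; z points along the fingers, y is the line along which they close (so a half turn about z gives the same grasp; the last joint's range is limited). The gripper opens to 85 mm and grips with 20 to 120 N. Pads are 22 mm wide; open, the fingers measure 114 mm over their backs; the gripper's body (76 mm by 85 mm) begins 54 mm behind the grasp point. The pads swing forward as they close: fully open they stand 13 mm farther back than shut.
Start: joints at [-1.274, 0.22, 1.526, -0, 1.395, -0.126], TCP at [0.256, -0.57, 0.231] pointing down, gripper open.
Joint ranges: [-2.98, 2.98], [-0.91, 2.08], [0.09, 2.57], [-1.24, 4.39], [0.2, 2.65], [-2.68, 2.68]. Speed limits (rad/s): [2.57, 2.57, 3.01, 3.14, 3.14, 3.14].

INTERFACE

Orientations are given as [roll, pitch, yaw] about the fixed x, y, z axes, in that order (R = Rz(yaw) Ry(pitch) Rx(roll)).
In Python, from plant import movep, move_l, set_joints, gripper_to, hold, inverse_kinematics, observe, get_image, get_calibration, Unreachable, job_done gives the robot as it stands. Calls block until the motion is done:
- movep(position, orientation): joint-space move of the TCP to a pose.
- move_l(position, feed=0.15, rotation=None, max_force=None): straight line of the TCP; rotation=None keeps the orientation; feed is the mean speed in m/s. With max_force (N) it stops when the force on the tool has changed by that much, and returns True; else False.
- set_joints(angles): joint-space move.
- gripper_to(opening, f_grip=None): finger opening in m; f_grip is the grip in N (None keeps the last); returns when the fingers have stopped.
- hold(seconds).
- inverse_kinematics(position, orientation): joint angles nearest the present ones, or None.
- observe(): the state.
- get_image(name): name is "scene" or "top" or "wrist"; returns (picture, depth): 400x640x3 uint8, red, green, blue; 400x640 float32, m along the optical axis (not along the pixel's ray), 0 where there is no reading.
- get_calibration(name): a dict with "intrinsics" (3x3 intrinsics, pixels), "world_from_camera" (4x4, takes a point from camera to world coordinates). Camera axes: x right, y down, z forward; pixel columns grow to the right and rows downward; lengths in m; the calibration is good to about 2 mm. A picture is of the moment at which its call begins: read the wrist's pose just before it. get_calibration takes no time and is no camera call; for the wrist camera it gives the pose at the moment of the call.
A pose or a line that the arm cannot do raises Unreachable and nothing moves.
- job_done(): hands the job in; it is judged then, once.
The state is a dict: "time_s": time; "q": joint angles; "joint_velocities": joint speeds; "joint_torque": joint torques, N m; "eef_pos": TCP position; "tcp_rot": TCP orientation; "ft_force": force on the tool from outside, world axes, zero at the start; "torque": the same for the moment, N m; "opening": finger opening in m; "grasp_force": force on a finger pad.
Only numpy, scipy, OpenCV 4.12 (cv2) and the standard library are available. Lean on these libraries where they do the work, as an engineer would, in place of code of your own. Each camera call takes 0.05 s, during which the arm holds its last target. There are 200 camera calls.

TASK

Get the next pressing ready: slip the aluminium support spool right down onto the upright spindle of the steel bolster plate. Then, of the two identical closed cartridges on the cork pad, one holds a bronze bushing and the other a nylon dummy: lift each in turn clear of the pad to feel which is heavier, and set down upright on the pad any you do not keep. Finish while holding the heavier one upright, still, and centred about 40 mm above the top of the mounted spool, touching nothing else; do not tip a cartridge over, and leave the other things on the bench where they are.

Things in the scene. Friction and masses are not known exactly. Their poses are not given: they have to be found in the camera images.
- bolster: fixed dark steel plate 120 x 120 x 12 mm lying on the bench with a round steel spindle standing upright in its middle: 16 mm in diameter, 35 mm tall above the plate, its top 9 mm tapered to 6 mm; origin at the centre of the plate's underside, z up
- spindle_foot (a point): the point on the spindle's axis at the plate's top face (12 mm above the bench); a spool that is fully home has its origin here
- spindle_tip (a point): top of the spindle, on its axis, 35 mm above the plate
- spool: loose aluminium spool standing on the bench, 50 mm high, about 0.16 kg: two flanges 54 mm in diameter and 12 mm thick (bottom and top), a waist 36 mm in diameter between, and a through bore 20 mm in diameter along its z axis; origin at the centre of its underside. On the spindle the spool's top stands 15 mm above the spindle's tip
- spool_top (a point): centre of the spool's top face, 50 mm above its origin
- pad: fixed cork pad 150 x 260 mm (its x, y), 6 mm thick, on the bench; origin at the centre of its underside
- cartridge_1: closed steel bushing cartridge, an upright smooth cylinder 50 mm in diameter and 62 mm high with a small dark disc in the middle of its flat closed cap, standing on the cork pad at the start; origin at the centre of its underside, z up. Looks exactly like the other one; the hidden core inside has about 1.5 mm of play. Together with its core it weighs under 0.6 kg, and the two differ by more than 0.2 kg; either may be the heavier.
- cartridge_2: closed steel bushing cartridge, an upright smooth cylinder 50 mm in diameter and 62 mm high with a small dark disc in the middle of its flat closed cap, standing on the cork pad at the start; origin at the centre of its underside, z up. Looks exactly like the other one; the hidden core inside has about 1.5 mm of play. Together with its core it weighs under 0.6 kg, and the two differ by more than 0.2 kg; either may be the heavier.
- lamp_ring: brass lamp ring lying flat, 104 mm outside, 76 mm inside, 14 mm high; a loose bystander, origin at the middle of its underside; leave it alone
- lens: red glass bullseye lens, domed, 68 mm across, 25 mm high; a loose bystander, origin at the middle of its underside; leave it alone
- socket_wrench: steel socket wrench lying flat, about 190 mm long along its own x axis, 24 mm thick; a loose bystander, origin at the middle of its underside; leave it alone
- switch_cover: black bakelite switch cover, 45 x 75 mm, 30 mm high; a loose bystander, origin at the middle of its underside; leave it alone
- oil_can: copper oil can, 60 mm across, 110 mm high with a thin spout; a loose bystander, origin at the middle of its underside; leave it alone
- screwdriver: screwdriver lying flat, 190 mm long along its own x axis; a loose bystander, origin at the middle of its underside; leave it alone
Things that resemble listed ones, but are neither listed nor needed, are in the scene too. What is shaped like the cartridge_1 but green or pink is not meant.

How it is judged:
By the outcome, as a careful person would: the job done as asked, in the order asked, and still so for the second after the job is handed in, while the arm keeps its last pose, push and grip.
It also fails if it takes over 72 s, if anything falls off the work surface, if the arm or the gripper's body presses on something with over 40 N, if the wrist force passes 120 N, or if a joint passes its speed limit or range.

## Working session

There is one attempt and no reset: what is moved stays moved. The work goes in short steps, each a Python script; the robot and the scene stay as the last script left them, time stands still between calls to the robot, and variables do not carry over. Pictures are saved under pics/ and viewed, at most 10 in all, crops included, and the job is handed in when it is done.

```bash
ls; mkdir -p pics; python3 - <<'E'
from plant import *
import cv2,numpy as np
np.set_printoptions(precision=4,suppress=True)
for n in ("scene","top"):
    p,d=get_image(n); np.savez("pics/%s.npz"%n,p=p,d=d)
    cv2.imwrite("pics/%s.png"%n,p[:,:,::-1]); c=get_calibration(n); print(n,c["intrinsics"],c["world_from_camera"])
    print((d>0).mean())
print(observe())
E
```

```text
pics
scene [[467.401    0.     320.4033]
 [  0.     467.401  201.0958]
 [  0.       0.       1.    ]] [[ 0.3447  0.6694 -0.6581  1.4739]
 [ 0.9387 -0.2523  0.2351 -0.3349]
 [-0.0087 -0.6988 -0.7153  1.057 ]
 [ 0.      0.      0.      1.    ]]
0.9927578125
top [[372.723    0.     318.6702]
 [  0.     372.723  195.2527]
 [  0.       0.       1.    ]] [[ 0.0257 -0.9887  0.1476  0.4138]
 [-0.9996 -0.0265 -0.0035 -0.0179]
 [ 0.0074 -0.1475 -0.989   1.2067]
 [ 0.      0.      0.      1.    ]]
0.99579296875
{'time_s': 0.1, 'q': array([-1.2741,  0.2211,  1.5275,  0.    ,  1.3947, -0.1261]), 'joint_velocities': array([-0.0027, -0.0011, -0.0039,  0.0007,  0.0017,  0.0009]), 'joint_torque': array([  0.0006, -49.8246, -39.0545,  -0.0001,   0.0057,  -0.    ]), 'eef_pos': array([ 0.2563, -0.5694,  0.2303]), 'tcp_rot': array([-3.1398, -0.0002,  0.4228]), 'ft_force': array([-0.6877, -0.6811,  0.3903]), 'torque': array([0.0613, 0.0139, 0.0156]), 'grasp_force': 0.0, 'opening': 0.08547789497334636}
```

View pics/top.png

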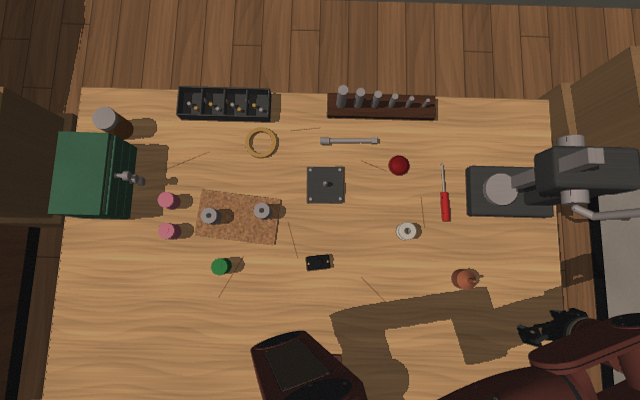

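View pics/scene.png

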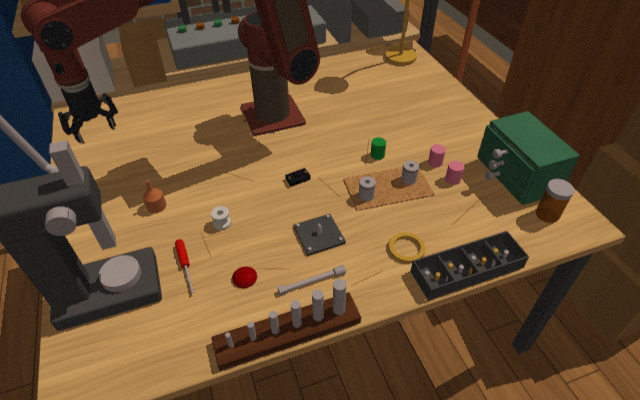

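The top view shows these objects:
- **Spool:** white-grey with a bore, at (406,231).
- **Bolster:** dark plate with spindle, at (326,185).
- **Cartridges:** grey cylinders with dark discs, on the cork at (209,215) and (262,210).

These could be mistaken for a cartridge or the spool:
- The green cylinder (221,266) and the pink ones (168,200) and (167,231), all ruled out by colour.
- The bushings on the rack (343–428,95) and the jar (105,120).

In the scene view, the spool is at (221,217), the cartridges at (367,188) and (410,173), and the spindle at (319,230). Next is one close crop of these to check the choice.

```bash
python3 - <<'E'
import cv2,numpy as np
rows=[]
for n,pts in (("top",[(406,231),(326,185),(209,215),(262,210)]),("scene",[(221,217),(319,230),(410,173),(367,188)])):
    p=cv2.imread(f"pics/{n}.png"); r=[]
    for u,v in pts:
        r.append(cv2.resize(p[v-20:v+20,u-20:u+20],(200,200),interpolation=cv2.INTER_NEAREST))
    rows.append(np.hstack(r))
cv2.imwrite("pics/crop1.png",np.vstack(rows))
E
```

```text
(no output)
```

View pics/crop1.png

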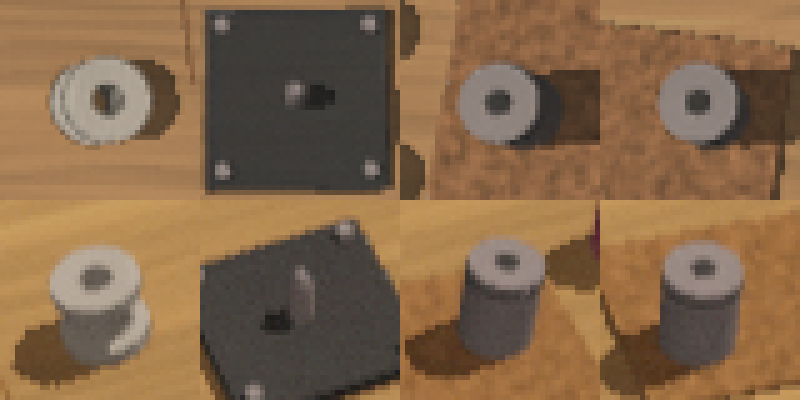

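The crop confirms the choice. The spool has a bored top at top-view (406.8,230.6). The spindle tip is near (324.4,183.2). Cartridge caps with dark discs are at A (209,215) and B (261.4,210.2). Scene pixels match. Next I triangulate these points.

```bash
cat > h.py <<'E'
import numpy as np, cv2
from plant import *
np.set_printoptions(precision=4,suppress=True)
def ray(c,px):
    T=c["world_from_camera"]; d=T[:3,:3]@np.linalg.solve(c["intrinsics"],[px[0],px[1],1.]); return T[:3,3],d/np.linalg.norm(d)
def plane(c,px,z):
    o,d=ray(c,px); return o+d*(z-o[2])/d[2]
def tri(rays):
    A=sum(np.eye(3)-np.outer(d,d) for o,d in rays); b=sum((np.eye(3)-np.outer(d,d))@o for o,d in rays)
    x=np.linalg.solve(A,b); return x,[np.linalg.norm((np.eye(3)-np.outer(d,d))@(x-o)) for o,d in rays]
E
python3 - <<'E'
from h import *
t,s=get_calibration("top"),get_calibration("scene")
for n,a,b in (("spool",(406.8,230.6),(220,212.2)),("tip",(324.4,183.2),(319.2,223.1)),("A",(209,215),(411,165)),("B",(261.4,210.2),(367.3,181))):
    print(n,*tri([ray(t,a),ray(s,b)]))
o=observe(); w=get_calibration("wrist"); print(w["intrinsics"],w["world_from_camera"],o["eef_pos"],o["tcp_rot"])
E
```

```text
spool [ 0.4834 -0.2976  0.0478] [np.float64(0.0007573840933969127), np.float64(0.0007573840933969241)]
tip [ 0.6263 -0.0379  0.0468] [np.float64(0.0012211019635866836), np.float64(0.001221101963586679)]
A [0.5145 0.314  0.0679] [np.float64(0.002184989029201021), np.float64(0.0021849890292009893)]
B [0.5332 0.1539 0.0678] [np.float64(0.0014892620602782282), np.float64(0.0014892620602781465)]
[[310.1297   0.     321.4842]
 [  0.     310.1297 199.6544]
 [  0.       0.       1.    ]] [[ 0.4093 -0.8693 -0.2769  0.3272]
 [-0.9124 -0.3908 -0.1219 -0.537 ]
 [-0.0023  0.3025 -0.9531  0.3729]
 [ 0.      0.      0.      1.    ]] [ 0.2563 -0.5694  0.2303] [-3.1398 -0.0002  0.4228]
```

The heights agree with the text: spool 0.048, spindle tip 0.047, caps 0.068. Next is a close wrist look at the spool.

```bash
python3 - <<'E'
from h import *
import pickle
D=np.pi/2
S=[]
for dx,dy,z in ((0,0,.20),(0.0,-.03,.15)):
    movep([.4834+dx,-.2976+dy,z],[np.pi,0,D]); hold(.3)
    c=get_calibration("wrist"); p,d=get_image("wrist"); S.append((c,p,d)); o=observe(); print(o["time_s"],o["eef_pos"],o["tcp_rot"],o["q"],o["ft_force"])
pickle.dump(S,open("pics/sp.pkl","wb"))
cv2.imwrite("pics/sp.png",np.vstack([cv2.resize(s[1][:,:,::-1],(480,300)) for s in S]))
E
```

```text
1.7833 [ 0.4831 -0.2982  0.2   ] [-3.1416  0.      1.5696] [-0.6919  0.1086  1.7124 -0.0001  1.3206 -0.6907] [0.4962 0.5305 0.4029]
2.475 [ 0.4841 -0.3276  0.1513] [3.14   0.0013 1.5714] [-0.7299  0.1923  1.7142  0.0001  1.233  -0.7305] [0.3156 0.3764 0.0669]
```

View pics/sp.png

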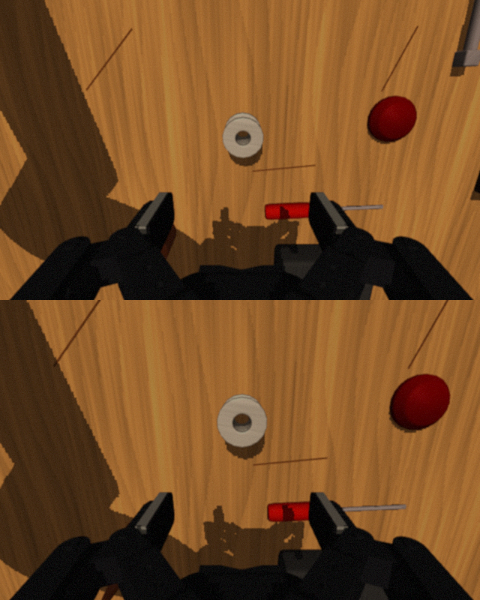

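The wrist views show the spool's top annulus at about (323,181) and (322,160) in full-size pixels. The screwdriver handle is nearby. I'll measure the spool by masking its top and casting rays from the two places.

```bash
cat >> h.py <<'E'
def wpts(c,d):
    v,u=np.mgrid[0:d.shape[0],0:d.shape[1]]; K=c["intrinsics"]
    P=np.stack([(u-K[0,2])/K[0,0]*d,(v-K[1,2])/K[1,1]*d,d],-1); T=c["world_from_camera"]
    return P@T[:3,:3].T+T[:3,3]
def disc(c,p,d,xy,ztop,tol=.006,r=.04,sat=90):
    """grey raised flat disc near xy: (pixel centre, xy on ztop plane, diameter, median depth height)"""
    W=wpts(c,d); S=cv2.cvtColor(p,cv2.COLOR_RGB2HSV)[:,:,1]
    m=((d>0)&(abs(W[...,2]-ztop)<tol)&(np.hypot(W[...,0]-xy[0],W[...,1]-xy[1])<r)&(S<sat)).astype(np.uint8)
    k=max(cv2.findContours(m,cv2.RETR_EXTERNAL,cv2.CHAIN_APPROX_NONE)[0],key=cv2.contourArea)
    k=cv2.convexHull(k); e=cv2.fitEllipse(k)
    q=np.array([plane(c,x[0],ztop)[:2] for x in k]); A=np.c_[2*q,np.ones(len(q))]
    s=np.linalg.lstsq(A,(q**2).sum(1),rcond=None)[0]; R=np.sqrt(s[2]+s[0]**2+s[1]**2)
    return np.array(e[0]),s[:2],2*R,np.median(W[...,2][m>0])
E
python3 - <<'E'
from h import *
import pickle
S=pickle.load(open("pics/sp.pkl","rb")); R=[]
for c,p,d in S:
    r=disc(c,p,d,(.4834,-.2976),.05); print(*r); R.append(ray(c,r[0]))
print(tri(R))
for n in("top",):
    f=np.load("pics/top.npz"); c=get_calibration("top")
    for x in ((.4834,-.2976,.05),(.5145,.314,.068),(.5332,.1539,.068)): print(*disc(c,f["p"],f["d"],x[:2],x[2]))
E
```

```text
[323.5862 182.6543] [ 0.4851 -0.2962] 0.05300864796607835 0.04981897340025482
[322.3947 162.1362] [ 0.4852 -0.2965] 0.052758971688656356 0.049858433711796185
(array([ 0.4852, -0.2962,  0.0475]), [np.float64(4.8178385258894236e-05), np.float64(4.8178385259020336e-05)])
[406.7965 230.7061] [ 0.4829 -0.2979] 0.05328244095593075 0.049453766716102576
[208.3831 215.3222] [0.5128 0.3136] 0.048386719420826466 0.06756109037218438
[261.2136 210.2733] [0.5325 0.153 ] 0.04863276688286653 0.06708782160361593
```

```bash
python3 - <<'E'
from h import *
import pickle
D=np.pi/2; S=[]
for dy,z in ((0,.197),(-.03,.147)):
    movep([.6263,-.0379+dy,z],[np.pi,0,D]); hold(.3)
    c=get_calibration("wrist"); p,d=get_image("wrist"); S.append((c,p,d)); print(observe()["time_s"])
    W=wpts(c,d); V=cv2.cvtColor(p,cv2.COLOR_RGB2HSV)[...,2]
    near=np.hypot(W[...,0]-.6263,W[...,1]+.0379)
    for lo in (.025,.036,.0445):
        m=(near<.03)&(W[...,2]>lo)&(d>0); print("tip",lo,m.sum(),W[m].mean(0),W[m][:,2].max())
    pm=((near<.11)&(abs(W[...,2]-.012)<.004)&(V<110)).astype(np.uint8); pm=cv2.morphologyEx(pm,cv2.MORPH_OPEN,np.ones((5,5)))
    k=cv2.convexHull(max(cv2.findContours(pm,0,1)[0],key=cv2.contourArea))
    q=np.array([plane(c,x[0],.012)[:2] for x in k]).astype(np.float32); print("plate",cv2.minAreaRect(q))
pickle.dump(S,open("pics/bo.pkl","wb"))
a=[]
for c,p,d in S:
    uv=np.linalg.inv(c["world_from_camera"])@[.6263,-.0379,.047,1]; uv=(c["intrinsics"]@(uv[:3]/uv[2]))[:2].astype(int); print(uv)
    a.append(cv2.resize(p[uv[1]-50:uv[1]+50,uv[0]-60:uv[0]+60,::-1],(396,330),interpolation=cv2.INTER_NEAREST))
cv2.imwrite("pics/bo.png",np.hstack(a))
E
```

```text
4.0667
tip 0.025 9195 [ 0.6264 -0.0252  0.2747] 0.2927140121181036
tip 0.036 9158 [ 0.6264 -0.0252  0.2757] 0.2927140121181036
tip 0.0445 9023 [ 0.6263 -0.025   0.2792] 0.2927140121181036
plate ((0.6306413412094116, -0.03811807930469513), (0.11922163516283035, 0.11927124857902527), 1.952338695526123)
4.7583
tip 0.025 10623 [ 0.626  -0.0525  0.2269] 0.24445422250275756
tip 0.036 10588 [ 0.626  -0.0526  0.2275] 0.24445422250275756
tip 0.0445 10393 [ 0.6259 -0.0528  0.2311] 0.24445422250275756
plate ((0.6306963562965393, -0.03837742656469345), (0.11909083276987076, 0.11892704665660858), 1.949798345565796)
[321 184]
[319 165]
```

View pics/bo.png

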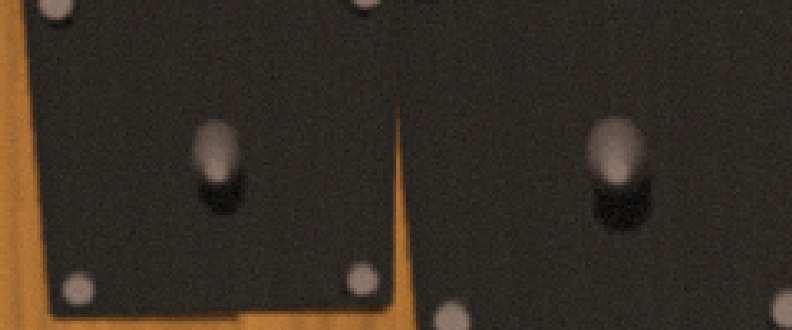

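The crops show the spindle tip (pale end of the grey ellipse) at full pixels of about (326.5,186.7) and (325.7,168.7). I'll cast these rays and compare with the plate centre (0.6306,-0.0382).

```bash
python3 - <<'E'
from h import *
import pickle
S=pickle.load(open("pics/bo.pkl","rb")); R=[]
for (c,p,d),px in zip(S,((326.5,186.7),(325.7,168.7))):
    print(plane(c,px,.047)); R.append(ray(c,px))
    W=wpts(c,d); near=np.hypot(W[...,0]-.63,W[...,1]+.038)
    for lo in(.02,.036,.044):
        m=(near<.03)&(W[...,2]>lo)&(W[...,2]<.055); print(lo,m.sum(),W[m].mean(0),W[m].max(0),W[m].min(0))
print(tri(R))
E
```

```text
[ 0.631  -0.0401  0.047 ]
0.02 236 [ 0.6306 -0.0362  0.0396] [ 0.638  -0.0304  0.0486] [ 0.6235 -0.0459  0.0208]
0.036 188 [ 0.6306 -0.0372  0.0424] [ 0.6377 -0.0306  0.0486] [ 0.6236 -0.0459  0.036 ]
0.044 68 [ 0.6305 -0.0379  0.0459] [ 0.6345 -0.034   0.0486] [ 0.6256 -0.0422  0.044 ]
[ 0.631  -0.0407  0.047 ]
0.02 336 [ 0.6306 -0.0368  0.0402] [ 0.6385 -0.0305  0.0484] [ 0.6229 -0.0462  0.02  ]
0.036 283 [ 0.6307 -0.0376  0.0425] [ 0.6381 -0.0305  0.0484] [ 0.6231 -0.0462  0.0365]
0.044 97 [ 0.6307 -0.038   0.0462] [ 0.6353 -0.0341  0.0484] [ 0.6256 -0.0423  0.0441]
(array([ 0.6312, -0.0428,  0.037 ]), [np.float64(1.7321969678679416e-05), np.float64(1.732196967875079e-05)])
```

```bash
python3 - <<'E'
from h import *
O=[np.pi,0,np.pi/2]
def st(t): 
    o=observe(); print(t,o["time_s"],o["eef_pos"],o["ft_force"],o["opening"],o["grasp_force"])
movep([.4852,-.2963,.11],O)
print(move_l([.4852,-.2963,.018],feed=.12,max_force=8)); st("down")
gripper_to(.045,40); st("grip")
move_l([.4852,-.2963,.13],feed=.15); hold(.3); st("lift")
movep([.6306,-.0382,.13],O)
move_l([.6306,-.0382,.085],feed=.1); hold(.3); st("above")
p,d=get_image("wrist"); cv2.imwrite("pics/ab.png",p[:,:,::-1])
p,d=get_image("scene"); cv2.imwrite("pics/ab2.png",cv2.resize(p[170:270,260:380,::-1],(480,400)))
E
```

```text
False
down 6.725 [ 0.4859 -0.2966  0.0187] [-0.1229  0.2989  0.7117] 0.08555723554911993 0.0
grip 7.1417 [ 0.4857 -0.2968  0.0193] [-1.3535  1.4579  4.6611] 0.05274142435050874 41.166885271668434
lift 8.3417 [ 0.4848 -0.296   0.1291] [-0.2202  0.7712 -1.2668] 0.052575476294525705 42.11401266977191
above 10.375 [ 0.6311 -0.0382  0.0858] [ 0.2017 -0.0684 -1.4881] 0.053039275266079294 42.11650304496288
```

View pics/ab2.png

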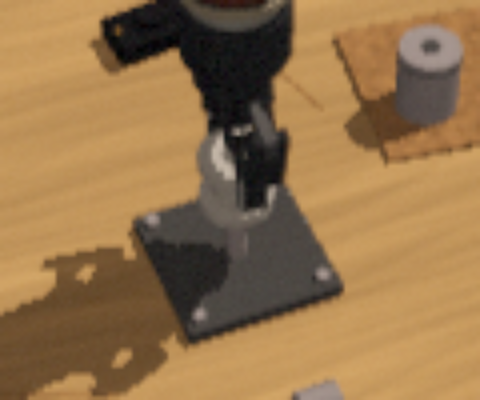

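The spool hangs upright over the spindle (spindle at crop (238,240)). Next I insert it with a force guard.

```bash
python3 - <<'E'
from h import *
def st(t): 
    o=observe(); print(t,o["time_s"],o["eef_pos"],o["ft_force"],o["torque"],o["opening"])
print(move_l([.6306,-.0382,.029],feed=.06,max_force=10)); st("ins")
E
```

```text
True
ins 11.3083 [ 0.6296 -0.038   0.0314] [-2.3653  0.3678  5.863 ] [ 0.0455  0.1495 -0.0102] 0.05270964623156974
```

```bash
python3 - <<'E'
from h import *
import pickle
O=[np.pi,0,np.pi/2]
gripper_to(.085); 
move_l([.6306,-.0382,.12],feed=.2)
S=[]
for xy in ((.63,-.0682,.16),(.5331,.1235,.168),(.513,.284,.168)):
    movep(list(xy),O); hold(.3); c=get_calibration("wrist"); p,d=get_image("wrist"); S.append((c,p,d))
print(disc(*S[0],(.6306,-.0382),.062,r=.045))
print(disc(*S[1],(.5331,.1535),.068)); print(disc(*S[2],(.513,.314),.068))
o=observe(); print(o["time_s"],o["q"],o["ft_force"])
pickle.dump(S,open("pics/c.pkl","wb"))
cv2.imwrite("pics/c.png",np.hstack([cv2.resize(s[1][60:300,200:440,::-1],(264,264)) for s in S]))
E
```

```text
(array([322.231 , 165.4854]), array([ 0.6295, -0.0378]), np.float64(0.05312552278323038), np.float64(0.06186370959395515))
(array([323.1693, 159.6228]), array([0.535 , 0.1562]), np.float64(0.04901741487701696), np.float64(0.06798878714347568))
(array([323.2218, 158.8576]), array([0.515 , 0.3172]), np.float64(0.04889108006069467), np.float64(0.06796755278271668))
15.2583 [ 0.3695  0.1809  1.694  -0.0001  1.2666  0.3711] [0.3555 0.6138 0.5476]
```

View pics/c.png

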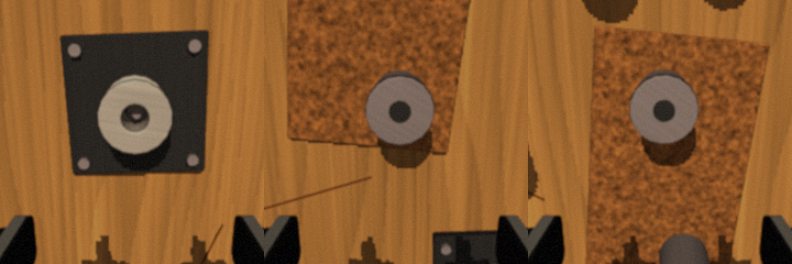

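The spool is home: its top reads z=0.0619, centred at (0.6295,-0.0378). The cartridge caps are at (0.515,0.317) and (0.535,0.156), z=0.068 and 49 mm across. Now I weigh each one.

```bash
cat >> h.py <<'E'
O=[np.pi,0,np.pi/2]; ZG=.0225
def fz(n=6):
    r=[]
    for _ in range(n): hold(.08); r.append(observe()["ft_force"][2])
    return np.mean(r)
def pick(x,y):
    movep([x,y,.13],O); hold(.2); f0=fz()
    print("hit",move_l([x,y,ZG],feed=.12,max_force=8)); gripper_to(.04,60); hold(.2)
    o=observe(); print("grip",o["eef_pos"],o["opening"],o["grasp_force"])
    move_l([x,y,ZG+.06],feed=.08); hold(.4); w=f0-fz(); o=observe(); print("weight N",w,o["eef_pos"],o["torque"],o["time_s"]); return w
def place(x,y):
    move_l([x,y,ZG+.008],feed=.1); print("touch",move_l([x,y,ZG-.001],feed=.02,max_force=4)); print(observe()["eef_pos"])
    gripper_to(.085); hold(.1); move_l([x,y,.14],feed=.15)
E
python3 - <<'E'
from h import *
a=pick(.515,.317); place(.515,.317); b=pick(.535,.156); print(a,b)
p,d=get_image("scene"); cv2.imwrite("pics/w.png",cv2.resize(p[100:260,260:480,::-1],(770,560)))
E
```

```text
hit False
grip [0.5152 0.3173 0.0235] 0.047998572365247946 62.95275967248017
weight N 4.982450131968316 [0.515  0.317  0.0825] [0.0289 0.0206 0.035 ] 19.75
touch True
[0.5156 0.3173 0.0234]
hit False
grip [0.5358 0.1561 0.0235] 0.04866267660135486 62.67425738275051
weight N 1.7315770088171785 [0.535  0.156  0.0825] [-0.0059  0.0053  0.0138] 27.2083
4.982450131968316 1.7315770088171785
```

View pics/w.png

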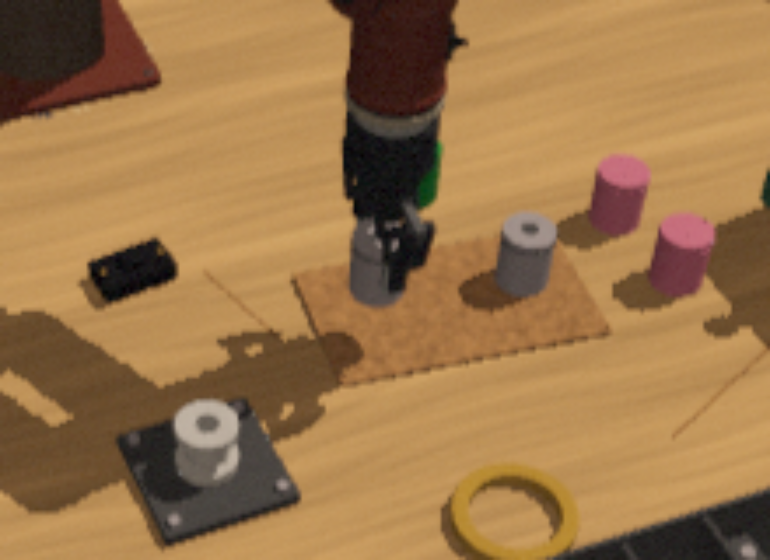

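A (far one, at (525,255) in the crop) is the heavier: 5.0 N against 1.7 N. Both are upright and the spool is home. I'll set B back, retake A and carry it over the spool.

```bash
python3 - <<'E'
from h import *
place(.535,.156)
pick(.515,.317)
move_l([.515,.317,.15],feed=.15)
movep([.6295,-.038,.15],O); hold(.3)
move_l([.6295,-.038,.1195],feed=.06); hold(.8)
o=observe(); print(o)
p,d=get_image("scene"); cv2.imwrite("pics/f.png",cv2.resize(p[100:260,180:480,::-1],(800,427)))
f=np.load("pics/scene.npz")
pt,dt=get_image("top"); c=get_calibration("top")
W=wpts(c,dt); m=(np.hypot(W[...,0]-.63,W[...,1]+.038)<.06)
print("B now",disc(c,pt,dt,(.5325,.153),.068))
E
```

```text
touch True
[0.5356 0.1561 0.0236]
hit False
grip [0.5156 0.3173 0.0235] 0.04817185418444454 63.262808084255084
weight N 5.013337752222725 [0.515  0.317  0.0825] [-0.0352 -0.0187 -0.0092] 34.7
{'time_s': 38.45, 'q': array([-0.1852,  0.3317,  1.6091, -0.    ,  1.2009, -0.1852]), 'joint_velocities': array([ 0.0009, -0.001 , -0.0003, -0.0006, -0.001 , -0.0004]), 'joint_torque': array([  0.0015, -55.3325, -38.6841,  -0.0067,  -0.0001,   0.    ]), 'eef_pos': array([ 0.6295, -0.038 ,  0.1195]), 'tcp_rot': array([-3.1416,  0.    ,  1.5708]), 'ft_force': array([-0.5702,  0.8404, -4.7087]), 'torque': array([ 0.0255, -0.0165, -0.0259]), 'grasp_force': 62.54812313360162, 'opening': 0.04857308681588352}
B now (array([261.1969, 210.0562]), array([0.5333, 0.1531]), np.float64(0.048797820195696305), np.float64(0.06740990907382383))
```

View pics/f.png

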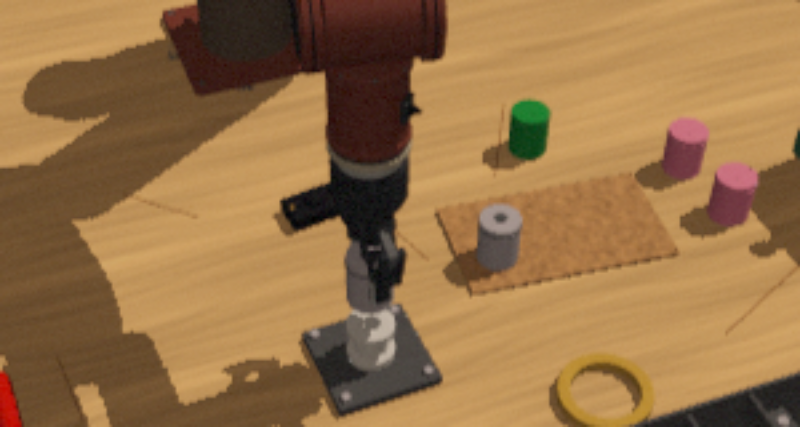

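The cartridge hangs upright over the spool, but the gap in the picture looks a little small. I'll check it against the scene depth before handing in.

```bash
python3 - <<'E'
from h import *
c=get_calibration("scene"); p,d=get_image("scene"); W=wpts(c,d)
for z in (.062,.102):
    q=np.linalg.inv(c["world_from_camera"])@[.6295,-.038,z,1]; print(z,(c["intrinsics"]@(q[:3]/q[2]))[:2])
for u in (314,316,318,320):
    print(u,[(v,*np.round(W[v,u]*1000).astype(int),int(p[v,u].max())) for v in range(192,232,2)])
E
```

```text
0.062 [319.0811 220.3858]
0.102 [318.9284 210.8238]
314 [(192, np.int64(615), np.int64(-46), np.int64(166), 86), (194, np.int64(618), np.int64(-47), np.int64(161), 86), (196, np.int64(627), np.int64(-51), np.int64(163), 86), (198, np.int64(635), np.int64(-53), np.int64(163), 88), (200, np.int64(642), np.int64(-56), np.int64(164), 90), (202, np.int64(649), np.int64(-59), np.int64(164), 84), (204, np.int64(647), np.int64(-58), np.int64(154), 77), (206, np.int64(644), np.int64(-57), np.int64(143), 87), (208, np.int64(647), np.int64(-58), np.int64(138), 83), (210, np.int64(650), np.int64(-59), np.int64(134), 85), (212, np.int64(647), np.int64(-59), np.int64(123), 89), (214, np.int64(648), np.int64(-59), np.int64(115), 86), (216, np.int64(645), np.int64(-58), np.int64(105), 133), (218, np.int64(619), np.int64(-49), np.int64(65), 172), (220, np.int64(624), np.int64(-52), np.int64(64), 108), (222, np.int64(632), np.int64(-54), np.int64(65), 106), (224, np.int64(638), np.int64(-56), np.int64(63), 110), (226, np.int64(646), np.int64(-59), np.int64(64), 110), (228, np.int64(649), np.int64(-61)
[... 2752 characters left out ...]
64(-52), np.int64(173), 45), (208, np.int64(663), np.int64(-46), np.int64(149), 62), (210, np.int64(663), np.int64(-47), np.int64(142), 64), (212, np.int64(665), np.int64(-48), np.int64(137), 71), (214, np.int64(664), np.int64(-47), np.int64(127), 84), (216, np.int64(656), np.int64(-44), np.int64(110), 89), (218, np.int64(625), np.int64(-33), np.int64(65), 170), (220, np.int64(624), np.int64(-33), np.int64(56), 104), (222, np.int64(624), np.int64(-33), np.int64(48), 106), (224, np.int64(645), np.int64(-41), np.int64(64), 192), (226, np.int64(651), np.int64(-43), np.int64(62), 192), (228, np.int64(653), np.int64(-44), np.int64(57), 125), (230, np.int64(658), np.int64(-46), np.int64(54), 104)]
```

The depth shows the cartridge cap at z≈0.164 and its lower edge at ≈0.103. The spool top is at ≈0.063, so the gap is about 40 mm.

```bash
python3 -c "
from plant import *
print(job_done())"
```

```text
the job is handed in; nothing more can be done
None
```

I've handed the job in: the spool is fully down on the spindle, and the arm is holding the heavier cartridge (about 0.51 kg, against 0.18 kg) upright and still, centred about 40 mm above the spool's top; the lighter one is back upright on the pad.

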